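# Eject a mould's core pin and draw it to its mark

### The job

The steel core pin in the upright aluminium mould has to be drawn to its mark so that it can be waxed. Press the red ejector plunger beside the mould all the way down to its stop and let it spring back up, so that the pin pops up out of its brass guide bush and stays up; then grip the pin by its top and draw it straight up, without wrenching it sideways, until the red band around it has just come clear of the bush. Finish holding the pin there, still in its bore, and leave the other things on the bench alone.

Things in the scene. Friction and masses are not known exactly. Their poses are not given: they have to be found in the camera images.
- mould_station: Plywood board, 96 (x) x 190 (y) mm, on battens, fixed to the bench; its top is 52 mm up. Origin: centre of its footprint at bench height. At y = +42 mm stands the round aluminium mould (90 mm wide, bolted flanges out to 52 mm either side in y), at y = -48 mm the grey housing with the red ejector plunger.
- bush_mouth (a point): Centre of the bore's mouth, on top of the brass guide bush (41 mm across, its top 140 mm above the bench). The bore runs straight down, 24 mm wide, 100 mm deep. The bush sits on a dark bridge bar along the station's x, its top 10 mm lower, with bolt heads (5 mm high) 33 mm either side.
- core_pin: Loose steel pin, 22 mm thick, 94.5 mm long, 0.14 to 0.28 kg, upright in the bore. Origin: centre of its foot; z runs to its top. At first its top is level with the bush and cannot be gripped. Pressing the plunger to its stop lifts it 20 mm and a spring catch snaps under its foot: it then stands 19 mm proud. Let go any higher, it drops back onto the catch.
- pin_top (a point): Centre of the pin's flat top (fine dark rings mark its uppermost 14 mm). If it has sunk back level with the bush (plunger not pressed to its stop, or the pin pushed down hard), press the plunger again.
- pin_band (a point): Centre of the red band painted around the pin, 6 mm high, 56 mm below the top; hidden in the bore until the pin is drawn. It should end just above bush_mouth, with the whole band in sight.
- plunger_top (a point): Centre of the top of the red mushroom-shaped plunger head, 38 mm across, 133 mm above the bench when up. The housing below it ends 93 mm above the bench.
- ejector_plunger (a joint): Travel of the plunger, 0 (up) to 0.020 m (down on its stop). A spring pushes it back up; pressing takes about 2 N at first and 7 N just before the stop, as it lifts the pin through a rocker.
- mix_cup: Bystander: white paper cup with dark dregs, 92 mm wide, 136 mm tall, stands behind; origin under its centre.
- wax_brush: Bystander: flat brush with a wooden handle, 218 mm long, lies on the bench; origin under its middle.
- tape_roll: Bystander: roll of masking tape, 96 mm wide, 25 mm high, lies flat; origin under its centre.
- wax_pot: Bystander: small jar with a black lid, 44 mm wide, 50 mm high; origin under its centre.
- pin_foot (a point): Centre of the pin's foot (chamfered by 3 mm).

How it is judged:
By the outcome, as a careful person would: the job done as asked, in the order asked, and still so for the second after the job is handed in, while the arm keeps its last pose, push and grip.
It also fails if it takes over 42 s, if anything falls off the work surface, if the arm or the gripper's body presses on something with over 40 N, if the wrist force passes 120 N, or if a joint passes its speed limit or range.

### The arm

A 6-joint arm with a two-finger parallel gripper is mounted at the origin on a cart in front of the work surface, level with it; the furniture and walls round the work are solid. World frame = base frame: x ahead of the robot, y to its left, z up, the work surface at z = 0. Lengths are in m, angles in rad, forces in N, time in s.
With the tool pointing down it reaches from about 0.35 to 0.85 m from the base axis. Payload 8.1 kg.
Tool frame: the origin (TCP) lies at the very end of the fingers, on their centre line; the grasp point (between the pads) lies 19 mm behind it; z points along the fingers, y is the line along which they close (so a half turn about z gives the same grasp; the last joint's range is limited). The gripper opens to 93 mm and grips with 3 to 60 N. Pads are 15 mm wide; open, the fingers measure 128 mm over their backs; the gripper's body (75 mm by 188 mm) begins 65 mm behind the grasp point.
Start: joints at [1.029, 0.13, 1.488, -0, 1.523, -0.085], TCP at [0.265, 0.538, 0.219] pointing down, gripper open.
Joint ranges: [-2.96, 2.96], [-0.89, 2.26], [0.02, 2.5], [-1.34, 4.48], [0, 2.73], [-2.66, 2.66]. Speed limits (rad/s): [2.39, 2.39, 2.79, 3.14, 3.14, 3.14].

### API

Orientations are given as a rotation vector (axis times angle).
In Python, from plant import monitor, eyes, ticket gives the robot as it stands.
- The arm moves only by the tool arm_command, never from a script. Its argument "deltas" is a list that holds one entry, the list of rows, each a list of 6 numbers: the shift along the world's x, y, z in cm, then the turn, a rotation vector about the world's x, y, z in degrees. In form: [[[tx, ty, tz, rx, ry, rz], ...]]. A call has 1 to 12 rows; each row shifts and turns the commanded pose from where the row before left it; what a row does not reach is not made up. A row lasts 1/12 s, in which the tool goes at most 41.7 mm and 7.16 degrees, less where a joint would pass 70% of its speed; a pose out of reach is approached as far as the arm can. A call is refused whole if a number of a shift passes 4.17 or a number of a turn 7.16, either way. A call with a gripper value outside its range is refused whole. "gripper" is the opening, from -1 (shut) to 1 (fully open), set as the call begins (left out, the last holds). The fingers move at their own pace and stop on an object; "squeeze" is the grip in N (left out, the last holds). Time passes only in rows, so rows that do not move let the fingers close. It gives the time, the measured TCP pose, the force, the opening and the grip force at its end, in the units of the state.
- monitor.read_state(): the state, without advancing time (a new reading comes with each control period).
- eyes.read_camera(name): name is "side" or "top"; returns the picture (384x512x3 uint8, blue, green, red); there is no depth.
- eyes.camera_model(name): a dict with "fx", "fy", "cx", "cy" (pixels), "k1" (the pictures are not rectified: a ray, as slopes to the right and down, at radius r is drawn at 1 + k1 r^2 times it, then the intrinsics apply), "rvec" (rotation vector, rad) and "tvec" (3), from world to camera coordinates, as OpenCV has them. Camera axes: x right, y down, z forward; pixel columns grow to the right and rows downward; lengths in m; the calibration is good to about 2 mm. A picture is of the moment at which its call begins. camera_model takes no time and is no camera call.
- ticket.close_job(): hands the job in; it is judged then, once.
The state is a dict: "t": time; "q": joint angles; "dq": joint speeds; "joint_torque": joint torques, N m; "tool_pos": TCP position; "orientation": TCP orientation; "force": force on the tool from outside, world axes, zero at the start; "wrist_torque": the same for the moment, N m; "opening": finger opening in m; "gripper_force": force on a finger pad.
Only numpy, scipy, OpenCV 4.12 (cv2) and the standard library are available. Lean on these libraries where they do the work, as an engineer would, in place of code of your own. Each camera call takes 0.05 s, during which the arm holds its last target. There are 200 camera calls.

## Working session

There is one attempt and no reset: what is moved stays moved. The work goes in short steps, Python scripts to look and compute and a tool call to move; the robot and the scene stay as the last step left them, time stands still between calls to the robot, and variables do not carry over. Pictures are saved under pics/ and viewed, at most 10 in all, crops included, and the job is handed in when it is done.

Besides the shell and the picture viewer there is one more tool, called as a command line: name --argument value ..., lists and objects as JSON in quotes. arm_command: Moves the arm, as the interface text tells. Its arguments: {"type":"object","properties":{"deltas":{"type":"array"},"gripper":{"type":"number"},"squeeze":{"type":"number"}},"required":["deltas"]}

```bash
mkdir -p pics
cat > h.py <<'E'
import numpy as np, cv2
from plant import monitor, eyes, ticket
def cam(n):
    m=eyes.camera_model(n); R=cv2.Rodrigues(np.array(m["rvec"],float))[0]; t=np.array(m["tvec"],float); return m,R,t
def ray(n,u,v):
    m,R,t=cam(n); d=np.array([(u-m["cx"])/m["fx"],(v-m["cy"])/m["fy"]]); s=d.copy()
    for _ in range(30): s=d/(1+m["k1"]*(s@s))
    w=R.T@np.array([s[0],s[1],1]); return -R.T@t, w/np.linalg.norm(w)
def onz(n,u,v,z):
    o,w=ray(n,u,v); return o+w*(z-o[2])/w[2]
def tri(a,b):
    A=np.zeros((3,3));B=np.zeros(3)
    for n,u,v in(a,b):
        o,w=ray(n,u,v);P=np.eye(3)-np.outer(w,w);A+=P;B+=P@o
    x=np.linalg.solve(A,B); return x
def proj(n,p):
    m,R,t=cam(n); c=R@np.array(p,float)+t; s=c[:2]/c[2]; s=s*(1+m["k1"]*(s@s)); return s[0]*m["fx"]+m["cx"],s[1]*m["fy"]+m["cy"]
def red(im):
    h=cv2.cvtColor(im,cv2.COLOR_BGR2HSV); return ((((h[...,0]<8)|(h[...,0]>172))&(h[...,1]>130)&(h[...,2]>60))*255).astype(np.uint8)
def blobs(mask,mn=30):
    n,l,s,c=cv2.connectedComponentsWithStats(mask); return [(s[i].tolist(),c[i].round(1).tolist()) for i in range(1,n) if s[i,4]>mn]
E
python3 - <<'E'
from h import *
for n in("side","top"):
    im=eyes.read_camera(n); cv2.imwrite(f"pics/{n}0.png",im); m,R,t=cam(n); print(n,m,(-R.T@t).round(3)); print(blobs(red(im)))
s=monitor.read_state();print(s["orientation"],s["force"],s["opening"])
E
```

```text
side {'fx': 378.854746568995, 'fy': 378.854746568995, 'cx': 248.08850584912366, 'cy': 193.08381782120847, 'k1': -0.06432002994099094, 'rvec': array([ 2.12736916, -0.45247793,  0.24531246]), 'tvec': array([-0.56447671,  0.18797014,  0.75362986])} [ 0.301 -0.704  0.579]
[([238, 174, 15, 5, 44], [245.3, 176.0]), ([0, 188, 30, 12, 168], [11.8, 193.8]), ([250, 198, 21, 16, 100], [259.9, 205.5]), ([193, 225, 19, 16, 228], [202.0, 232.5])]
top {'fx': 431.9893085429679, 'fy': 431.9893085429679, 'cx': 257.77856869049214, 'cy': 194.5134246209815, 'k1': -0.08597347722501747, 'rvec': array([ 2.1059691 , -2.13792151,  0.18973645]), 'tvec': array([-0.07426465,  0.60676616,  0.92404702])} [ 0.426 -0.088  1.019]
[([256, 85, 25, 12, 263], [267.7, 90.2]), ([157, 163, 6, 17, 73], [159.3, 170.7]), ([249, 192, 17, 7, 71], [257.0, 194.9]), ([295, 256, 18, 18, 259], [303.5, 264.5])]
[-7.11176476e-01 -3.05954495e+00  2.42719775e-03] [-0.00472709 -0.19961315  0.4077366 ] 0.09308251149035968
```

View pics/side0.png

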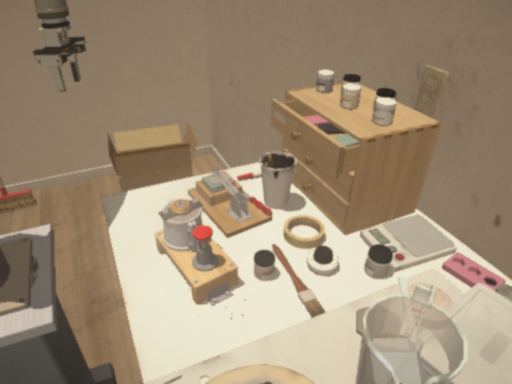

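View pics/top0.png

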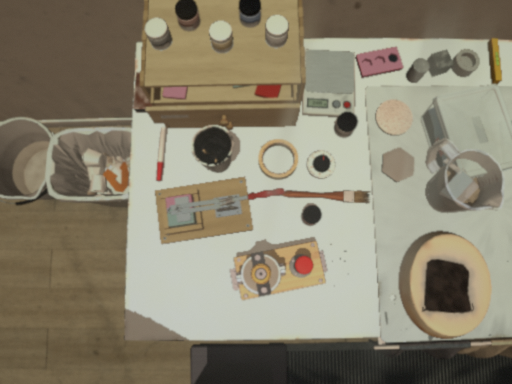

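Side: mould at about (182,207), red plunger at about (202,232). Top: bush at about (262,272), plunger at (303,264). The other red blobs are the knife and bystanders. I'll enlarge both areas next.

Run:
```python
from h import *
a=cv2.imread("pics/side0.png")[190:260,150:230];b=cv2.imread("pics/top0.png")[235:305,240:320]
f=lambda x:cv2.resize(x,None,fx=5,fy=5,interpolation=cv2.INTER_CUBIC)
cv2.imwrite("pics/c0.png",np.hstack([f(a),f(b)]))
P=tri(("side",202,230),("top",303.5,264.5));print(P,onz("top",303.5,264.5,.133),onz("side",202,231.5,.133))
for v in(206,207,208,209):print(v,tri(("side",181.5,v),("top",262,272)))
```

```text
[ 0.44570681 -0.17482854  0.13070394] [ 0.44519972 -0.17449449  0.133     ] [ 0.4440635  -0.18171498  0.133     ]
206 [ 0.43145999 -0.09000345  0.13350185]
207 [ 0.43135395 -0.08998387  0.13105937]
208 [ 0.43124746 -0.08996432  0.12860842]
209 [ 0.43114051 -0.08994478  0.12614894]
```

View pics/c0.png

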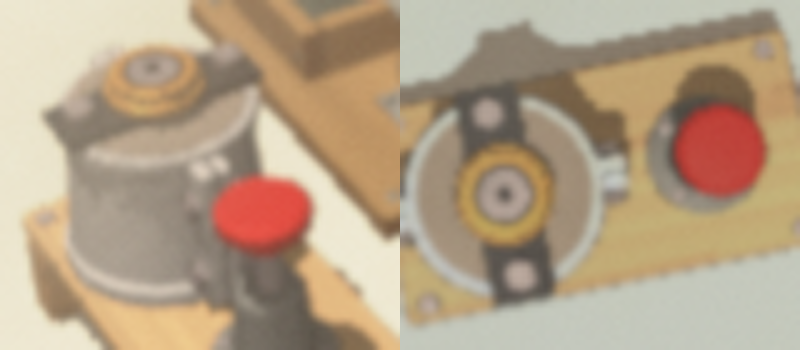

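The crop shows the pin/bush centre at crop (152,66) in side, i.e. (180,202.8), and (505,193) in top, i.e. (260.6,273.2). The plunger head's top is at side (202,231) and top (303.4,264.6).

Run:
```python
from h import *
B=tri(("side",180,202.8),("top",260.6,273.2));P=tri(("side",202,230.5),("top",303.4,264.6))
print(B,P,onz("top",260.6,273.2,.14),onz("side",180,202.8,.14),onz("top",303.4,264.6,.133))
d=onz("top",260.6,273.2,.14)-onz("top",303.4,264.6,.133);print(np.linalg.norm(d[:2]),np.degrees(np.arctan2(d[1],d[0])))
s=monitor.read_state();print(s["tool_pos"],cv2.Rodrigues(np.array(s["orientation"]))[0].round(3),s["t"])
# cup location, drawers
print(onz("top",212,147,.136))
```

```text
[ 0.42942894 -0.08721373  0.1400864 ] [ 0.44558941 -0.17475126  0.12947573] [ 0.42911307 -0.08714843  0.14      ] [ 0.42977076 -0.08715613  0.14      ] [ 0.44500199 -0.17428509  0.133     ]
0.08857343922445703 100.33405392078579
[0.26435771 0.53806507 0.21772529] [[-0.897  0.441 -0.001]
 [ 0.441  0.897 -0.001]
 [ 0.    -0.002 -1.   ]] 0.1
[0.69504818 0.01220456 0.136     ]
```

arm_command --deltas '[[[0.75,-3,0,0,0,-2.25],[0.75,-3,0,0,0,-2.25],[0.75,-3,0,0,0,-2.25],[0.75,-3,0,0,0,-2.25],[0.75,-3,0,0,0,-2.25],[0.75,-3,0,0,0,-2.25],[0.75,-3,0,0,0,-2.25],[0.75,-3,0,0,0,-2.25],[0.75,-3,0,0,0,-2.25],[0.75,-3,0,0,0,-2.25],[0.75,-3,0,0,0,-2.25],[0.75,-3,0,0,0,-2.25]]]' --gripper -1 --squeeze 10

```text
t: 1.1
tool_pos: [0.3544, 0.177, 0.2183]
orientation: [-1.408, -2.808, 0.0]
force: [1.0, -0.4, 0.5]
opening: 0.0179
gripper_force: 0.0
```

arm_command --deltas '[[[0.75,-3,0,0,0,-2.25],[0.75,-3,0,0,0,-2.25],[0.75,-3,0,0,0,-2.25],[0.75,-3,0,0,0,-2.25],[0.75,-3,0,0,0,-2.25],[0.75,-3,0,0,0,-2.25],[0.75,-3,0,0,0,-2.25],[0.75,-3,0,0,0,-2.25],[0.75,-3,0,0,0,-2.25],[0.75,-3,0,0,0,-2.25],[0.75,-2.25,0,0,0,-2.25],[0,0,0,0,0,0]]]'

```text
t: 2.1
tool_pos: [0.4373, -0.1475, 0.2181]
orientation: [1.982, 2.437, -0.002]
force: [-0.1, 0.5, -0.6]
opening: 0.0007
gripper_force: 0.0
```

arm_command --deltas '[[[0,0,0,0,0,0],[0,0,0,0,0,0],[0,0,0,0,0,0]]]'

```text
t: 2.35
tool_pos: [0.4369, -0.143, 0.2185]
orientation: [-1.973, -2.444, -0.0]
force: [-0.1, 0.1, -0.2]
opening: 0.0007
gripper_force: 0.0
```

arm_command --deltas '[[[0.4,-1.6,0,0,0,0],[0.4,-1.55,0,0,0,0],[0,0,-2,0,0,0],[0,0,-2,0,0,0],[0,0,-2,0,0,0],[0,0,-1,0,0,0],[0,0,-0.5,0,0,0],[0,0,-0.3,0,0,0],[0,0,0,0,0,0],[0,0,0,0,0,0]]]'

```text
t: 3.18
tool_pos: [0.4457, -0.1756, 0.1417]
orientation: [1.974, 2.442, 0.0]
force: [0.9, 0.3, 0.5]
opening: 0.0005
gripper_force: 0.0
```

arm_command --deltas '[[[0,0,-0.4,0,0,0],[0,0,-0.4,0,0,0],[0,0,-0.4,0,0,0],[0,0,-0.3,0,0,0],[0,0,-0.2,0,0,0],[0,0,0,0,0,0],[0,0,0,0,0,0],[0,0,0,0,0,0]]]'

```text
t: 3.85
tool_pos: [0.4459, -0.1759, 0.1243]
orientation: [1.974, 2.441, 0.001]
force: [2.5, -0.2, 3.9]
opening: 0.001
gripper_force: 2.2
```

arm_command --deltas '[[[0,0,-0.3,0,0,0],[0,0,-0.3,0,0,0],[0,0,-0.2,0,0,0],[0,0,-0.2,0,0,0],[0,0,-0.1,0,0,0],[0,0,0,0,0,0],[0,0,0,0,0,0],[0,0,0,0,0,0]]]'

```text
t: 4.52
tool_pos: [0.4459, -0.1759, 0.1135]
orientation: [1.974, 2.441, 0.001]
force: [2.2, 0.2, 7.5]
opening: 0.0004
gripper_force: 3.5
```

arm_command --deltas '[[[0,0,-0.1,0,0,0],[0,0,-0.1,0,0,0],[0,0,0,0,0,0],[0,0,0,0,0,0],[0,0,0,0,0,0]]]'

```text
t: 4.93
tool_pos: [0.446, -0.1759, 0.1129]
orientation: [1.974, 2.441, 0.001]
force: [-4.9, 2.3, 19.0]
opening: 0.0001
gripper_force: 9.6
```

The force has jumped to 19 N, so the plunger is on its stop. Now I'll release it, rise and look.

arm_command --deltas '[[[0,0,0.6,0,0,0],[0,0,0.8,0,0,0],[0,0,1.0,0,0,0],[0,0,2,0,0,0],[0,0,3,0,0,0],[0,0,3,0,0,0],[0,0,1,0,0,0],[0,0,0,0,0,0],[0,0,0,0,0,0],[0,0,0,0,0,0]]]' --gripper 0.2

```text
t: 5.77
tool_pos: [0.4442, -0.175, 0.2226]
orientation: [-1.974, -2.441, 0.001]
force: [-0.2, -0.5, 0.0]
opening: 0.0555
gripper_force: 0.0
```

Run:
```python
from h import *
S=eyes.read_camera("side");T=eyes.read_camera("top");cv2.imwrite("pics/s1.png",S);cv2.imwrite("pics/t1.png",T)
f=lambda x:cv2.resize(x,None,fx=5,fy=5,interpolation=cv2.INTER_CUBIC)
cv2.imwrite("pics/c1.png",np.hstack([f(S[175:255,150:230]),f(T[235:315,230:310])]))
for z in(.14,.159):print(proj("side",(.4293,-.0871,z)),proj("top",(.4293,-.0871,z)))
s=monitor.read_state();print(s["tool_pos"],s["opening"])
```

```text
(np.float64(179.76398212596177), np.float64(202.8402202266904)) (np.float64(260.57444717609854), np.float64(273.1062580001591))
(np.float64(178.8244899787413), np.float64(194.98911713666797)) (np.float64(260.5641274005774), np.float64(273.0680912871303))
[ 0.44407726 -0.17495984  0.22244592] 0.05566264091906361
```

View pics/c1.png

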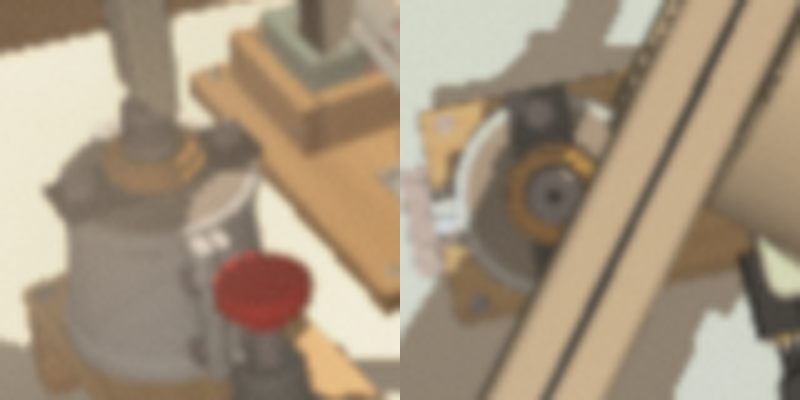

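The pin now stands proud: in side, its top is at about (179,196) and partly hidden by a finger; in top it is at (260.2,273.6). The plunger is back up. I'll move over the pin and lower with the fingers open.

arm_command --deltas '[[[-0.3,1.8,0,0,0,0],[-0.3,1.8,0,0,0,0],[-0.3,1.8,0,0,0,0],[-0.3,1.8,0,0,0,0],[-0.3,1.6,0,0,0,0],[0,0,-1.5,0,0,0],[0,0,-1.5,0,0,0],[0,0,-1,0,0,0],[0,0,-0.6,0,0,0],[0,0,0,0,0,0],[0,0,0,0,0,0],[0,0,0,0,0,0]]]'

```text
t: 6.87
tool_pos: [0.4304, -0.0878, 0.1792]
orientation: [1.976, 2.442, 0.0]
force: [-0.6, -0.5, 0.3]
opening: 0.0561
gripper_force: 0.0
```

Run:
```python
from h import *
S=eyes.read_camera("side");cv2.imwrite("pics/s2.png",S)
cv2.imwrite("pics/c2.png",cv2.resize(S[150:220,140:220],None,fx=8,fy=8,interpolation=cv2.INTER_CUBIC))
s=monitor.read_state();p=np.array(s["tool_pos"]);print(p,s["opening"])
R=cv2.Rodrigues(np.array(s["orientation"]))[0];print(R.round(3))
for k in(-1,1):print("inner tip",proj("side",p+k*R[:,1]*s["opening"]/2))
print(tri(("side",179,195.5),("top",260.3,273.4)))
```

```text
[ 0.43058445 -0.0878326   0.17941417] 0.0559333374422736
[[-0.209  0.978  0.001]
 [ 0.978  0.209 -0.   ]
 [-0.001  0.001 -1.   ]]
inner tip (np.float64(165.426168766795), np.float64(191.04418153327953))
inner tip (np.float64(191.19110557760405), np.float64(181.8085681690935))
[ 0.42913232 -0.08666482  0.15748403]
```

View pics/c2.png

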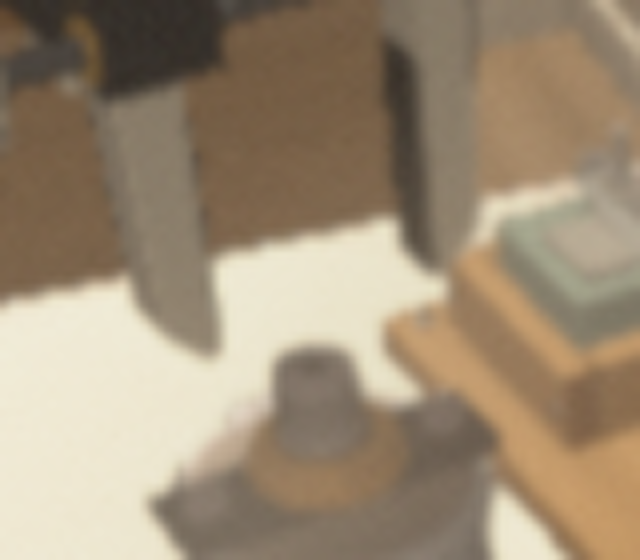

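The fingers straddle the pin: finger tips at about (167,194) and (192,183), pin top at (179.2,194.6). I'll make a small correction, descend and close gently.

arm_command --deltas '[[[-0.15,0.05,0,0,0,0],[0,0,-1,0,0,0],[0,0,-1,0,0,0],[0,0,-0.8,0,0,0],[0,0,-0.5,0,0,0],[0,0,-0.35,0,0,0],[0,0,0,0,0,0],[0,0,0,0,0,0],[0,0,0,0,0,0]]]'

```text
t: 7.67
tool_pos: [0.4289, -0.0871, 0.1425]
orientation: [1.975, 2.443, 0.0]
force: [-0.3, -1.0, -0.6]
opening: 0.0559
gripper_force: 0.0
```

arm_command --deltas '[[[0,0,0,0,0,0],[0,0,0,0,0,0],[0,0,0,0,0,0],[0,0,0,0,0,0],[0,0,0,0,0,0],[0,0,0,0,0,0],[0,0,0,0,0,0],[0,0,0,0,0,0]]]' --gripper -1 --squeeze 4

```text
t: 8.33
tool_pos: [0.4287, -0.087, 0.1422]
orientation: [1.975, 2.443, 0.0]
force: [0.3, 0.6, 0.5]
opening: 0.0217
gripper_force: 4.0
```

arm_command --deltas '[[[0,0,0,0,0,0],[0,0,0,0,0,0],[0,0,0,0,0,0],[0,0,0.2,0,0,0],[0,0,0.3,0,0,0],[0,0,0.3,0,0,0],[0,0,0.2,0,0,0],[0,0,0,0,0,0]]]' --squeeze 20

```text
t: 9.0
tool_pos: [0.4289, -0.0871, 0.1527]
orientation: [1.975, 2.442, 0.0]
force: [0.1, 0.7, -2.0]
opening: 0.0213
gripper_force: 20.0
```

arm_command --deltas '[[[0,0,0.2,0,0,0],[0,0,0.4,0,0,0],[0,0,0.5,0,0,0],[0,0,0.5,0,0,0],[0,0,0.5,0,0,0],[0,0,0.4,0,0,0],[0,0,0.3,0,0,0],[0,0,0.2,0,0,0],[0,0,0,0,0,0],[0,0,0,0,0,0],[0,0,0,0,0,0]]]'

```text
t: 9.92
tool_pos: [0.4285, -0.087, 0.1819]
orientation: [-1.975, -2.443, 0.0]
force: [-0.1, -0.3, -3.4]
opening: 0.0217
gripper_force: 20.0
```

Run:
```python
from h import *
S=eyes.read_camera("side");cv2.imwrite("pics/s3.png",S)
cv2.imwrite("pics/c3.png",cv2.resize(S[160:220,140:220],None,fx=8,fy=8,interpolation=cv2.INTER_CUBIC))
s=monitor.read_state();print(s["tool_pos"],s["force"],s["wrist_torque"],s["opening"])
print(proj("side",(.429,-.0871,.14)),proj("side",(.429,-.0871,.15)))
```

```text
[ 0.42842319 -0.08693361  0.18177955] [ 0.45445542 -1.09718055 -2.76541801] [-0.05470011  0.0524182  -0.03639703] 0.021794302650608166
(np.float64(179.61839118630692), np.float64(202.8753698342383)) (np.float64(179.12560041311042), np.float64(198.77070017823263))
```

View pics/c3.png

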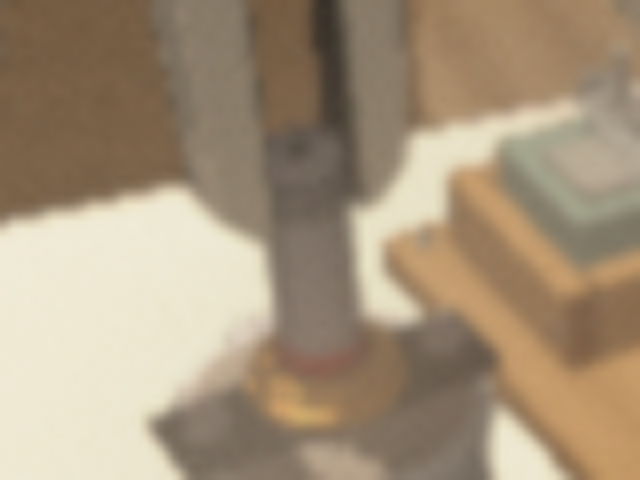

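The red band is in sight around crop (318,360), sitting right at the bush top, so it isn't fully clear. I'll raise about 2 mm and measure.

arm_command --deltas '[[[0,0,0.12,0,0,0],[0,0,0.1,0,0,0],[0,0,0,0,0,0],[0,0,0,0,0,0],[0,0,0,0,0,0],[0,0,0,0,0,0],[0,0,0,0,0,0]]]'

```text
t: 10.55
tool_pos: [0.4286, -0.087, 0.1843]
orientation: [-1.975, -2.443, 0.0]
force: [-1.1, 0.3, -3.0]
opening: 0.0212
gripper_force: 20.0
```

Run:
```python
from h import *
S=np.mean([eyes.read_camera("side").astype(float) for _ in range(6)],0)
cv2.imwrite("pics/c4.png",cv2.resize(S[165:220,145:215].astype(np.uint8),None,fx=10,fy=10,interpolation=cv2.INTER_CUBIC))
s=monitor.read_state();print(s["t"],s["tool_pos"],s["force"],s["gripper_force"])
c=S[170:212,178:182].mean(1);
for i,r in enumerate(c):
    if i>20: print(170+i,r.round(0))
for z in(.14,.141,.147):print(z,proj("side",np.array([.4287,-.0870,z])+.011*np.array([-.2,-.98,0])))
```

```text
10.85 [ 0.42862576 -0.08699913  0.18432731] [ 0.9189651  0.5547352 -1.9400325] 19.996072947978973
191 [102. 114. 128.]
192 [103. 115. 129.]
193 [104. 116. 130.]
194 [105. 117. 131.]
195 [105. 117. 132.]
196 [106. 118. 133.]
197 [106. 119. 133.]
198 [107. 120. 134.]
199 [107. 120. 135.]
200 [108. 121. 136.]
201 [107. 121. 136.]
202 [103. 117. 137.]
203 [ 94. 108. 139.]
204 [ 87. 102. 140.]
205 [ 89. 105. 139.]
206 [ 92. 109. 135.]
207 [ 91. 114. 138.]
208 [ 91. 121. 148.]
209 [ 92. 124. 154.]
210 [ 94. 132. 164.]
211 [101. 151. 188.]
0.14 (np.float64(179.85626404401077), np.float64(206.04606085841127))
0.141 (np.float64(179.80677874176453), np.float64(205.63586375644326))
0.147 (np.float64(179.50852167480087), np.float64(203.1616404279881))
```

View pics/c4.png

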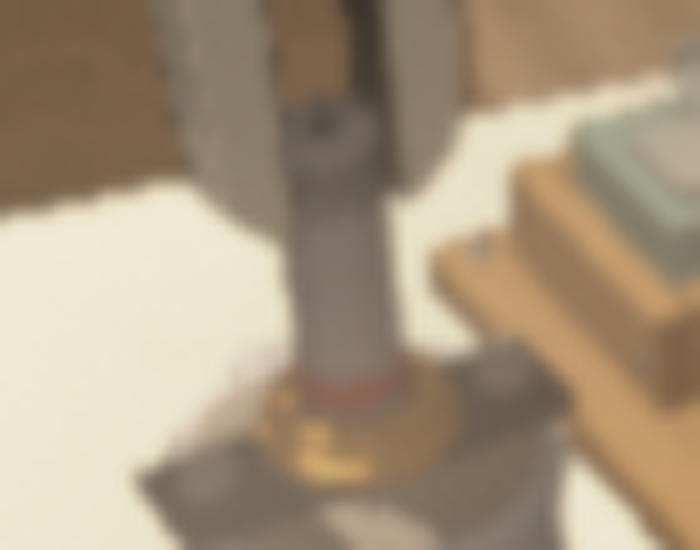

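The red band sits at row 204, about z = 0.1445. A thin line of bare steel shows below it (row 206), so the whole band is clear by about 1.5 mm. Handing in.

```bash
python3 -c "
from h import *
print(ticket.close_job())"
```

```text
the job is handed in; nothing more can be done
None
```

I pressed the plunger to its stop and let it spring back, then drew the pin straight up until the red band stood about 1.5 mm clear of the bush. The gripper is still holding it there in its bore, and the job is handed in.

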